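Raise the reader's guard arm and seat the sample box

TASK

First push the tube-box reader's counterweighted guard arm (it has a red ledge at its free end) up past its balance point, so that it stays raised by itself. Then gently push the pink sample box along the bench between the rails until it is fully home, flush against the black back stop. Just push, with the fingertips or the outside of the fingers: never lift the box off the bench, leave everything else where it is, and finish with the arm still raised and the robot clear of everything.

Things in the scene. Friction and masses are not known exactly. Their poses are not given: they have to be found in the camera images.
- reader: Fixed tube-box reader. Origin: bench level, centre line, inner face of the black back stop (30 mm high). x runs from the open bay mouth to the stop, y across, z up. Bay: lane 86 mm wide between aluminium rails 30 mm high, 12 mm wide, x -130 to 0 mm. Grey pivot cheeks: y +-52 mm, x 18 to 52, 105 high. White housing: x 125 to 250 mm, y +-120, 110 high. Position and yaw vary.
- guard (a joint): Angle (rad) of the yellow-black guard arm about its hinge, which runs along reader y. 0: level over the bay, on its stop; grows as the free end rises and goes back to the housing; 1.83: raised, 15 degrees past upright, on its stop. Let go below its balance point, 0.86, it falls back to 0; beyond it, it swings on by itself to 1.83 in 1 to 3 s (damped). Raising it at the ledge takes 1 to 3 N.
- ledge (a point): Middle of the underside of the red push ledge at the guard's free end. Ledge: flat, 60 mm wide (y), 8 mm thick, sticking out of the gate plate, 178 to 220 mm from the hinge. This point: 200 mm from the hinge, 4 mm below the arm's middle line, 81 mm above the bench when down; free space beneath and in front. Axes turn with the arm: when down x to the hinge, y across, z up.
- gate (a point): Middle of the lower edge of the guard's gate plate (striped, 80 mm wide, 5 mm thick, 60 mm high, 175 mm from the hinge), which closes the bay's mouth: 33 mm above the bench when down. The arm's bar behind it is 18 mm wide, 12 high. Once raised the plate is about 260 mm above the bench, this edge pointing to the mouth. Axes as the ledge's.
- pivot (a point): Point on the guard's hinge line, on the reader's centre line, at reader x 35 mm, 85 mm above the bench. Fixed; axes as the reader's. The arm's level rest puts its free end on the -x side. A steel counterweight roll, 44 mm thick, 50 mm wide, sits 41 mm from it, above it when the arm is down.
- sample_box: Loose pink sample box with pale lid, 76 x 76 x 52 mm high, 0.2 to 0.4 kg, on the bench between the rails, behind the lowered gate plate, 20 to 40 mm short of the back stop. Origin: centre of its underside; axes along its sides, x to the stop. Fully home its origin is at reader x = -38 mm.
- bottle: Loose amber jar, 52 mm across, 95 mm high, beside the bay on its right (reader -y). Origin: centre of its underside. Leave alone.
- beaker: Loose white cup, 64 mm across, 80 mm high, beside the bay on its left (reader +y). Origin: centre of its underside. Leave alone.
- marker: Loose white marker with a red cap, 140 mm long, 14 mm thick, lying on the bench to the right. Origin on its underside. Leave alone.
- notebook: Black notebook, 150 x 105 x 14 mm, lying on the bench to the right. Origin: centre of its underside. Leave alone.
- goggles: Safety goggles, 150 mm wide, 50 mm high, lying on the bench to the left. Origin near the centre of the underside. Leave alone.
- tip_rack: Blue pipette tip rack with yellow tips, 120 x 85 x 60 mm, on the bench to the left. Origin: centre of its underside. Leave alone.
There are look-alikes about, which are no part of the job. Leave any purple or yellow look-alike of the sample_box alone.

How it is judged:
By the outcome, as a careful person would: the job done as asked, in the order asked, and still so for the second after the job is handed in, with the robot touching nothing.
It also fails if it takes over 48 s, if anything falls off the work surface, if the arm or the gripper's body presses on something with over 40 N, if the wrist force passes 120 N, or if a joint passes its speed limit or range.

ROBOT

A 6-joint arm with a two-finger parallel gripper is mounted at the origin on the work surface. World frame = base frame: x ahead of the robot, y to its left, z up, the work surface at z = 0. Lengths are in mm, angles in rad, forces in N, time in s.
With the tool pointing down it reaches from about 350 to 775 mm from the base axis. Payload 7.3 kg.
Tool frame: the origin (TCP) lies on the centre line of the jaws, within the pads' length; the fingertips stand bot.tip_reach ahead of it and the grasp point (between the pads) lies 6 mm ahead of it (bot.tip_reach is the distance from the TCP to the fingertips, in mm); z points along the fingers, y is the direction in which the jaws open and shut (so a half turn about z gives the same grasp; the last joint's range is limited). The gripper opens to 92 mm and grips with 3 to 60 N. Pads are 19 mm wide; open, the fingers measure 130 mm over their backs; the gripper's body (75 mm by 190 mm) begins 47 mm behind the grasp point.
Start: joints at [1.055, 0.342, 1.524, -0, 1.275, -0.146], TCP at [189.736, 489.533, 251.741] pointing down, gripper open.
Joint ranges: [-2.53, 2.53], [-0.77, 2.02], [0.04, 2.7], [-1, 4.14], [0.28, 2.66], [-3.11, 3.11]. Speed limits (rad/s): [2.57, 2.57, 3.14, 3.14, 3.14, 3.14].

INTERFACE

Orientations are given as [roll, pitch, yaw] about the fixed x, y, z axes, in that order (R = Rz(yaw) Ry(pitch) Rx(roll)).
In Python, from plant import bot gives the robot as it stands.
- The arm moves only by the tool step_arm, never from a script. Its argument "deltas" is a list of rows, each a list of 6 numbers: the shift along the tool's x, y, z in mm, then the turn, a rotation vector about the tool's x, y, z in rad. A call has 1 to 5 rows; each row is the pose to reach, as a shift and turn from the pose commanded when the call began, along the tool's axes at that moment; what a row does not reach only later rows make up. A row lasts 1/12 s, in which the tool goes at most 41.7 mm and 7.16 degrees, less where a joint would pass 70% of its speed; a pose out of reach is approached as far as the arm can. A call with a gripper value outside its range is refused whole. "fingers" is the finger opening in mm, from 0 to 91.8, set as the call begins (left out, the last holds). The fingers move at their own pace and stop on an object; the grip force is fixed at half the most. Time passes only in rows, so rows that repeat a pose let the fingers close. It gives the time, the measured TCP pose, the force and the opening at its end, in the units of the state.
- bot.get_obs(): the state, without advancing time (a new reading comes with each control period).
- bot.capture(name): name is "scene" or "side" or "wrist"; returns a dict with "color" (400x640x3 uint8, red, green, blue), "fx", "fy", "cx", "cy" (pixels), "k1" (the pictures are not rectified: a ray, as slopes to the right and down, at radius r is drawn at 1 + k1 r^2 times it, then the intrinsics apply), "R" (3x3) and "t" (3): a world point X has camera coordinates R X + t. Camera axes: x right, y down, z forward; pixel columns grow to the right and rows downward; lengths in mm; the calibration is good to about 2 mm. A picture is of the moment at which its call begins. There is no depth.
- bot.close_job(): hands the job in, once; it reports no verdict.
Trained networks look in a picture, given as the dict that the camera call returned (one of the last four; its "shot" number tells which), for a name from the list of things; names that differ only in an ending like _2 or _b are one class to them, and where a whole thing is asked for, a point or a joint stands for the part that bears it (a point fixed in the world has none). Each returns a list of dicts, best first, with "p" (0 to 1); they miss things now and then, are a little off and sometimes report something else, mostly with a low value. They report only what shows in the picture. A call takes as long as a camera call. They do not tell look-alikes from the thing itself.
- bot.boxes_of(query, picture): "rect" ([centre column, centre row, width, height] in pixels, round what is visible of it).
The state is a dict: "time": time; "joint_positions": joint angles; "dq": joint speeds; "tau": joint torques, N m; "tool_pos": TCP position; "tcp_rot": TCP orientation; "contact_force": force on the tool from outside, world axes, zero at the start; "moment": the same for the moment, N m; "grip_width": finger opening in mm.
Only numpy, scipy, OpenCV 4.12 (cv2) and the standard library are available. Lean on these libraries where they do the work, as an engineer would, in place of code of your own. Each camera call takes 0.05 s, during which the arm holds its last target. There are 200 camera calls.

## Working session

There is one attempt and no reset: what is moved stays moved. The work goes in short steps, Python scripts to look and compute and a tool call to move; the robot and the scene stay as the last step left them, time stands still between calls to the robot, and variables do not carry over. Pictures are saved under pics/ and viewed, about 8 in all and at most 12, crops included, and the job is handed in when it is done.

Besides the shell and the picture viewer there is one more tool, called after "Call:" as name(argument=value, ...) on one line, values as JSON. step_arm: Moves the arm, as the interface text tells. Its arguments: {"type":"object","properties":{"deltas":{"type":"array"},"fingers":{"type":"number"}},"required":["deltas"]}

```bash
ls; mkdir -p pics; cat > h.py <<'E'
import numpy as np, cv2
from plant import bot
from scipy.spatial.transform import Rotation as Ro
def ray(c,u,v):
    xd=(u-c["cx"])/c["fx"]; yd=(v-c["cy"])/c["fy"]; x,y=xd,yd
    for _ in range(30):
        s=1+c["k1"]*(x*x+y*y); x,y=xd/s,yd/s
    R=np.array(c["R"]);t=np.array(c["t"])
    return -R.T@t, R.T@np.array([x,y,1.])
def at_z(c,u,v,z):
    o,d=ray(c,u,v); return o+d*(z-o[2])/d[2]
def proj(c,X):
    p=np.array(c["R"])@np.array(X,float)+np.array(c["t"]); x,y=p[:2]/p[2]; s=1+c["k1"]*(x*x+y*y)
    return np.array([c["cx"]+c["fx"]*x*s,c["cy"]+c["fy"]*y*s])
def save(c,n): cv2.imwrite("pics/"+n,c["color"][:,:,::-1])
E
python3 - <<'E'
from h import *
print(bot.get_obs(), bot.tip_reach)
for n in ["scene","side"]:
    c=bot.capture(n); save(c,n+"1.png"); print(n,-np.array(c["R"]).T@c["t"])
    for q in ["reader","guard","ledge","sample_box","bottle","beaker"]:
        print(q,[(np.round(d["rect"]).tolist(),round(d["p"],2)) for d in bot.boxes_of(q,c)[:3]])
E
```

```text
pics
{'time': 0.0, 'joint_positions': array([ 1.05498714e+00,  3.42719746e-01,  1.52501455e+00, -6.04654352e-06,
        1.27539716e+00, -1.45986949e-01]), 'dq': array([-0.0003895 ,  0.00192482,  0.00086579,  0.00116135, -0.00082217,
       -0.00023942]), 'tau': array([ 6.69018136e-04, -4.31241417e+01, -2.44221425e+01,  7.16616260e-02,
        5.60111634e-02, -1.00528064e-04]), 'tool_pos': array([189.55201025, 489.19181312, 251.04734035]), 'tcp_rot': array([-3.14006937e+00, -2.18128409e-04,  2.77177202e+00]), 'contact_force': array([-0.43243983, -0.19031404, -0.42398354]), 'moment': array([ 0.01770417,  0.01029717, -0.04761306]), 'grip_width': 92.09689728218785} 25.0
scene [1198.62032683 -426.33242361 1181.86323068]
reader [([334.0, 214.0, 50.0, 66.0], 0.29)]
guard [([333.0, 214.0, 48.0, 63.0], 0.89)]
ledge [([334.0, 217.0, 45.0, 64.0], 0.8), ([356.0, 253.0, 98.0, 143.0], 0.69)]
sample_box [([331.0, 224.0, 26.0, 28.0], 0.78), ([275.0, 295.0, 36.0, 36.0], 0.75), ([285.0, 196.0, 28.0, 31.0], 0.59)]
bottle [([274.0, 240.0, 13.0, 28.0], 0.87)]
beaker [([383.0, 204.0, 23.0, 27.0], 0.94)]
side [-141.79920059 -804.6945627   939.72368553]
reader [([359.0, 191.0, 117.0, 73.0], 0.57), ([332.0, 195.0, 66.0, 50.0], 0.4)]
guard [([332.0, 194.0, 65.0, 49.0], 0.88), ([359.0, 192.0, 117.0, 79.0], 0.37)]
ledge [([331.0, 194.0, 66.0, 50.0], 0.64)]
sample_box [([333.0, 208.0, 24.0, 25.0], 0.67), ([311.0, 244.0, 29.0, 29.0], 0.62), ([414.0, 228.0, 29.0, 30.0], 0.57)]
bottle [([368.0, 236.0, 15.0, 29.0], 0.61), ([434.0, 340.0, 50.0, 52.0], 0.45), ([360.0, 319.0, 39.0, 16.0], 0.16)]
beaker [([303.0, 180.0, 15.0, 26.0], 0.84)]
```

```bash
python3 - <<'E'
import cv2
a=cv2.imread("pics/scene1.png")[140:340,220:450]; b=cv2.imread("pics/side1.png")[120:290,250:470]
cv2.imwrite("pics/c1.png",cv2.resize(a,None,fx=3,fy=3,interpolation=cv2.INTER_CUBIC));cv2.imwrite("pics/c2.png",cv2.resize(b,None,fx=3.5,fy=3.5,interpolation=cv2.INTER_CUBIC))
E
```

```text
(no output)
```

View pics/c1.png

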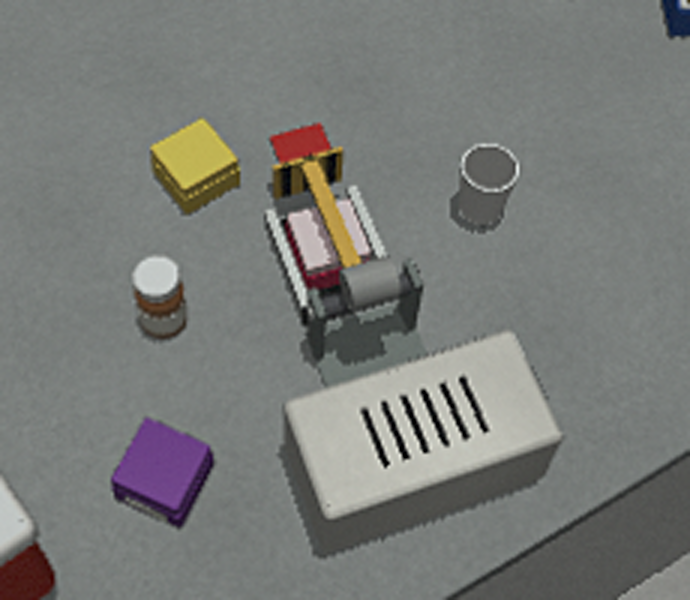

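View pics/c2.png

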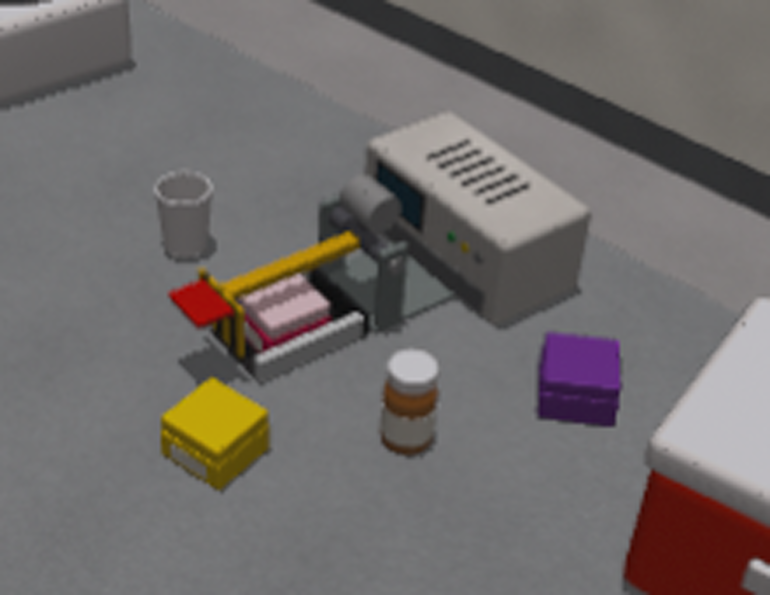

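The pink box with the pale lid, in the bay behind the gate (scene px ~(331,224), side px ~(333,208)), is the target. The yellow one (285,196) and the purple one (275,295) are outside the bay, so they're look-alikes. Next I fit the reader pose from known corners.

```bash
python3 - <<'E'
from h import *
from scipy.optimize import least_squares
cs={n:bot.capture(n) for n in("scene","side")}
P=[("scene",285,403,125,-120,110),("scene",515,332,125,120,110),("scene",560,437,250,120,110),("scene",328,518,250,-120,110),
("side",368,143,125,120,110),("side",450,113,250,120,110),("side",590,213,250,-120,110),("side",500,243,125,-120,110),
("scene",270,135,-185,-30,89),("scene",322,125,-185,30,89),("side",170,298,-185,30,89),("side",205,326,-185,-30,81),
("scene",268,213,-130,-49,30),("scene",353,190,-130,49,30),("side",258,363,-130,-49,30)]
def px(p): return (220+p[1]/3,140+p[2]/3) if p[0]=="scene" else (250+p[1]/3.5,120+p[2]/3.5)
def W(q,X): c,s=np.cos(q[2]),np.sin(q[2]); return [q[0]+c*X[0]-s*X[1],q[1]+s*X[0]+c*X[1],X[2]]
f=lambda q:np.concatenate([proj(cs[p[0]],W(q,p[3:]))-px(p) for p in P])
for y0 in(0,1.5,-1.5,3):
    r=least_squares(f,[400,100,y0],loss="soft_l1",x_scale=[100,100,1]); print(r.x,r.cost)
    if r.cost<60: q=r.x
print(np.round(f(q).reshape(-1,2),1))
np.save("q.npy",q)
for n,x in[("ledge",(-165,0,81)),("mouth",(-130,0,0)),("pivot",(35,0,85))]: print(n,W(q,x), np.hypot(*W(q,x)[:2]))
for n in cs:
    for d in bot.boxes_of("sample_box",cs[n])[:3]: print(n,d["p"],at_z(cs[n],d["rect"][0],d["rect"][1],30)) 
    for o in("bottle","beaker"):
        for d in bot.boxes_of(o,cs[n])[:1]: print(n,o,at_z(cs[n],d["rect"][0],d["rect"][1],42))
E
```

```text
[ 6.83278741e+02 -5.91863844e+01 -1.83327579e-01] 19.824057883542995
[ 6.83278742e+02 -5.91863854e+01 -1.83327539e-01] 19.82405788354166
[ 6.83278741e+02 -5.91863850e+01 -1.83327555e-01] 19.82405788353655
[683.27874124 -59.18638498   6.09985775] 19.82405788353657
[[-1.  -1.1]
 [-0.6 -2.2]
 [ 2.9  0.4]
 [-0.3  1.3]
 [-0.5 -2.2]
 [ 0.6 -2.8]
 [ 2.2 -2.6]
 [ 2.3  0.2]
 [-0.3  0.4]
 [-0.6 -1. ]
 [ 0.1 -3.1]
 [-1.   0.1]
 [ 0.4 -1.2]
 [-0.5 -1.4]
 [ 0.4 -2.3]]
ledge [np.float64(521.0437261267787), np.float64(-29.106493515367006), 81] 521.8560649267552
mouth [np.float64(555.45721418156), np.float64(-35.48707655325846), 0] 556.5896597931336
pivot [np.float64(717.6922292969573), np.float64(-65.56696801760391), 85] 720.68104129931
scene 0.98 [619.1211108  -49.87751559  30.        ]
scene 0.69 [ 454.99850441 -129.04884066   30.        ]
scene 0.58 [ 763.18671222 -320.51719657   30.        ]
scene bottle [ 599.55639356 -244.31291083   42.        ]
scene beaker [650.09725812 145.41278403  42.        ]
side 0.83 [ 433.35880403 -139.62517521   30.        ]
side 0.7 [ 746.15967904 -331.06325178   30.        ]
side 0.55 [610.27433721 -53.99582142  30.        ]
side bottle [ 590.28877786 -247.53860025   42.        ]
```

Call:
step_arm(deltas=[[-28, -30, 0, 0, 0, 0], [-56, -60, 0, 0, 0, 0], [-84, -90, 0, 0, 0, 0], [-112, -120, 0, 0, 0, 0], [-140, -150, 0, 0, 0, 0]], fingers=0)

```text
time: 1.52
tool_pos: [266.2, 297.4, 251.8]
tcp_rot: [3.141, 0.0, 2.773]
contact_force: [1.8, -0.1, 0.4]
grip_width: 63.3
```

Call:
step_arm(deltas=[[-28, -30, 0, 0, 0, 0], [-56, -60, 0, 0, 0, 0], [-84, -90, 0, 0, 0, 0], [-112, -120, 0, 0, 0, 0], [-140, -150, 0, 0, 0, 0]])

```text
time: 1.93
tool_pos: [342.6, 106.7, 252.1]
tcp_rot: [3.141, 0.001, 2.772]
contact_force: [1.8, 0.6, -0.2]
grip_width: 29.8
```

Call:
step_arm(deltas=[[-28, -30, 0, 0, 0, -0.1], [-56, -60, 0, 0, 0, -0.19], [-83, -88, 0, 0, 0, -0.19], [-83, -88, 0, 0, 0, -0.19]])

```text
time: 2.27
tool_pos: [390.1, -8.4, 252.0]
tcp_rot: [-3.14, 0.003, 2.958]
contact_force: [0.7, 0.4, 0.7]
grip_width: 3.2
```

```bash
python3 - <<'E'
from h import *
o=bot.get_obs(); print({k:np.round(o[k],3) for k in("time","joint_positions","tool_pos","tcp_rot","contact_force")})
c=bot.capture("wrist"); save(c,"w1.png"); q=np.load("q.npy"); print(-np.array(c["R"]).T@c["t"], np.array(c["R"])[2])
for n in("ledge","gate","sample_box","guard"): print(n,[(np.round(d["rect"]).tolist(),round(d["p"],2)) for d in bot.boxes_of(n,c)[:3]])
E
```

```text
{'time': np.float64(2.267), 'joint_positions': array([-0.217,  0.09 ,  1.855, -0.002,  1.194, -1.604]), 'tool_pos': array([390.088,  -8.383, 252.023]), 'tcp_rot': array([-3.140e+00,  3.000e-03,  2.958e+00]), 'contact_force': array([0.661, 0.395, 0.652])}
[323.39568115   3.93731369 385.54720175] [ 0.25109786 -0.04822061 -0.96675987]
ledge [([322.0, 311.0, 11.0, 25.0], 0.68)]
gate [([322.0, 316.0, 14.0, 33.0], 0.57)]
sample_box []
guard [([321.0, 315.0, 15.0, 32.0], 0.5)]
```

View pics/w1.png

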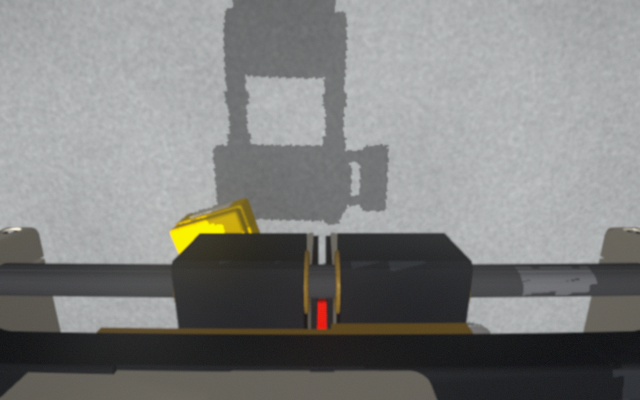

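The wrist picture shows the dark closed fingers across rows 230–330 with a sliver of the red ledge at (322,311), and the yellow look-alike at about (215,225). To get under the ledge, the tool has to lean forward. A small test tilt will show me the wrist kinematics.

Call:
step_arm(deltas=[[0, 0, -20, -0.12, 0, 0], [0, 0, -40, -0.24, 0, 0], [0, 0, -60, -0.36, 0, 0], [0, 0, -80, -0.48, 0, 0], [0, 0, -80, -0.48, 0, 0]])

```text
time: 2.93
tool_pos: [388.5, -4.0, 333.7]
tcp_rot: [2.657, 0.003, 2.96]
contact_force: [0.3, -1.7, -1.6]
grip_width: 0.6
```

```bash
cat > k.py <<'E'
import numpy as np
from scipy.spatial.transform import Rotation as Ro
from scipy.optimize import least_squares
z_=lambda a:Ro.from_euler('z',a); y_=lambda a:Ro.from_euler('y',a)
def fk(j,m):  # m: A,B,h,L,off,r0
    A,B,h,L,o,r0=m
    w=y_(j[1]).apply([0,0,A])+y_(j[1]+j[2]).apply([0,0,B])+[r0,o,h]
    R=z_(j[0])*y_(j[1]+j[2])*z_(j[3])*y_(j[4])*z_(j[5]+np.pi/2)
    return z_(j[0]).apply(w)+R.apply([0,0,L]),R
E
python3 - <<'E'
from h import *; from k import *
o=bot.get_obs(); D=[([1.054987,.34272,1.525015,0,1.275397,-.145987],[189.55,489.19,251.05],[-3.14007,0,2.77177]),
([-.217,.09,1.855,-.002,1.194,-1.604],[390.088,-8.383,252.023],[-3.14,.003,2.958]),(o["joint_positions"],o["tool_pos"],o["tcp_rot"])]
print(np.round(o["joint_positions"],3),o["tool_pos"],o["tcp_rot"])
f=lambda m:np.concatenate([fk(d[0],m)[0]-d[1] for d in D])
r=least_squares(f,[520,361,180,314,76,0],x_scale=100); print(r.x,np.round(r.fun,1))
for d in D: print((fk(d[0],r.x)[1].inv()*Ro.from_euler('xyz',d[2])).magnitude())
np.save("m.npy",r.x)
E
```

```text
[-0.561  0.046  1.765  0.449  1.525 -2.017] [388.48478555  -4.0035743  333.66737991] [2.65746022 0.0030206  2.96035606]
[506.62741171 380.15965292 174.71824411 289.27784778  76.92825519
 -14.65392692] [-0.6 -0.1  0.3  2.8 -0.  -1.  -2.6  0.3  0.6]
0.00022392737979339445
0.0007935024832141275
3.0515975224961344e-16
```

```bash
cat >> k.py <<'E'
m=np.load("m.npy") if __import__("os").path.exists("m.npy") else None
q=np.load("q.npy")
lo=np.array([-2.53,-.77,.04,-1,.28,-3.11]);hi=np.array([2.53,2.02,2.7,4.14,2.66,3.11])
def W(X): return np.array([q[0],q[1],0])+z_(q[2]).apply(X)
def Rt(t,spin=0): # forward tilt t, spin about world z
    zt=np.array([np.sin(t),0,-np.cos(t)]);yt=np.array([0,1.,0]);xt=np.cross(yt,zt)
    return z_(q[2]+spin)*Ro.from_matrix(np.c_[xt,yt,zt])
def ik(p,R,s):
    f=lambda j:np.r_[(fk(j,m)[0]-p)/100,(fk(j,m)[1].inv()*R).as_rotvec()]
    r=least_squares(f,np.clip(s,lo+.01,hi-.01),bounds=(lo,hi)); return r.x,r.cost
def tip(X,t,spin=0): R=Rt(t,spin); return W(X)-R.apply([0,0,25]),R
E
python3 - <<'E'
from k import *
for t in np.radians([45,55,65,75,85]):
    s=[-.2,.2,2.4,np.pi,1,1.54]
    for X in [(-250,0,200),(-230,0,55),(-160,0,55),(-158,0,75)]+[(35-195*np.cos(a)-12*np.sin(a),0,85+195*np.sin(a)-12*np.cos(a)) for a in(.3,.6,.9,1.15)]:
        p,R=tip(X,t); j,c=ik(p,R,s); s=j
        print(round(np.degrees(t)),np.round(X),np.round(j,2),"OK" if c<1e-6 else c)
E
```

```text
45 [-250    0  200] [-0.04 -0.07  2.48  4.14  0.28  0.67] 0.014204284035717177
45 [-230    0   55] [-0.23  0.35  2.61  3.08  0.6   1.59] OK
45 [-160    0   55] [-0.22  0.41  2.44  3.09  0.48  1.59] OK
45 [-158    0   75] [-0.22  0.35  2.41  3.08  0.41  1.6 ] OK
45 [-155.    0.  131.] [-0.22  0.22  2.37  3.02  0.28  1.66] 0.0008453806203943317
45 [-133.    0.  185.] [-0.27  0.15  2.33  2.68  0.28  1.97] 0.010668578145882308
45 [-96.   0. 230.] [-0.35  0.13  2.14  1.49  0.28  3.11] 0.01577649312388092
45 [-56.   0. 258.] [-0.34  0.17  2.05  1.5   0.28  3.11] 0.022781212300947373
55 [-250    0  200] [-0.24 -0.1   2.57  2.97  0.3   1.7 ] OK
55 [-230    0   55] [-0.2   0.47  2.7   3.15  0.94  1.56] 0.0015614146787641975
55 [-160    0   55] [-0.22  0.52  2.56  3.1   0.89  1.57] OK
55 [-158    0   75] [-0.22  0.45  2.54  3.1   0.81  1.58] OK
55 [-155.    0.  131.] [-0.22  0.27  2.48  3.08  0.57  1.6 ] OK
55 [-133.    0.  185.] [-0.22  0.16  2.36  3.05  0.34  1.63] OK
55 [-96.   0. 230.] [-0.22  0.15  2.25  2.99  0.28  1.7 ] 0.001809754637025951
55 [-56.   0. 258.] [-0.24  0.18  2.16  2.88  
[... 920 characters left out ...]
5.] [-0.23  0.4   2.58  3.1   1.15  1.58] OK
75 [-96.   0. 230.] [-0.22  0.29  2.44  3.1   0.9   1.59] OK
75 [-56.   0. 258.] [-0.22  0.27  2.32  3.1   0.76  1.6 ] OK
85 [-250    0  200] [0.2  0.28 2.7  3.8  1.16 1.42] 0.0529059604049854
85 [-230    0   55] [0.03 1.44 2.7  3.8  2.53 2.11] 0.02458991355083607
85 [-160    0   55] [-0.23  1.17  2.68  3.08  2.19  1.53] OK
85 [-158    0   75] [-0.23  1.1   2.69  3.08  2.13  1.54] OK
85 [-155.    0.  131.] [-0.21  0.86  2.7   3.14  1.9   1.57] 0.0003358281968277936
85 [-133.    0.  185.] [-0.23  0.61  2.64  3.1   1.59  1.57] OK
85 [-96.   0. 230.] [-0.22  0.45  2.52  3.1   1.31  1.58] OK
85 [-56.   0. 258.] [-0.22  0.4   2.39  3.1   1.13  1.58] OK
```

```bash
cat >> k.py <<'E'
def rows(poses,p0,R0,n=5):  # split poses in calls, print deltas
    for i in range(0,len(poses),n):
        out=[]
        for p,R in poses[i:i+n]:
            d=R0.inv().apply(p-p0); w=(R0.inv()*R).as_rotvec(); out.append([int(round(a)) for a in d]+[round(float(a),3) for a in w])
        print(out); p1,R1=p0+R0.apply(out[-1][:3]),R0*Ro.from_rotvec(out[-1][3:]); p0,R0=p1,R1
    return p0,R0
E
python3 - <<'E'
from h import *; from k import *
o=bot.get_obs(); p0,R0=np.array(o["tool_pos"]),Ro.from_euler('xyz',o["tcp_rot"]); j0=np.array(o["joint_positions"])
p,R=tip((-235,0,140),np.radians(48)); j1,c=ik(p,R,[-.2,.2,2.5,3.05,.5,1.6]); print(j1,c)
N=400; J=[j0+(j1-j0)*a for a in np.linspace(0,1,N)]
P=[fk(j,m) for j in J]; sel=[]; last=0
for i in range(1,N):
    if i==N-1 or (P[last][1].inv()*P[i+1][1]).magnitude()>.118 or np.linalg.norm(P[last][0]-P[i+1][0])>38 or np.abs((J[i+1]-J[last])*12).max()>2.0: sel.append(P[i]); last=i
print(len(sel)); 
for a in sel[::3]: print(np.round(a[0]),np.round(a[1].as_matrix()[:,2],2))
off=p0-P[0][0]; rows(sel,P[0][0],R0)
E
```

```text
[-0.23305992  0.07115382  2.54970312  3.02333656  0.31848546  1.64986404] 6.9271396669333455e-31
53
[398.  11. 334.] [ 0.13  0.5  -0.86]
[429.  48. 339.] [ 0.24  0.58 -0.77]
[458.  77. 348.] [ 0.35  0.65 -0.68]
[482.  96. 358.] [ 0.45  0.68 -0.58]
[504. 108. 367.] [ 0.54  0.68 -0.49]
[524. 112. 375.] [ 0.63  0.66 -0.41]
[541. 110. 380.] [ 0.71  0.62 -0.34]
[554. 103. 380.] [ 0.78  0.56 -0.29]
[563.  92. 376.] [ 0.83  0.5  -0.25]
[568.  79. 367.] [ 0.88  0.42 -0.24]
[569.  64. 354.] [ 0.91  0.33 -0.24]
[566.  48. 336.] [ 0.93  0.25 -0.27]
[558.  32. 314.] [ 0.94  0.16 -0.3 ]
[545.  17. 288.] [ 0.93  0.08 -0.35]
[527.   5. 260.] [ 0.91  0.01 -0.42]
[504.  -5. 229.] [ 0.87 -0.05 -0.49]
[477. -11. 198.] [ 0.82 -0.09 -0.57]
[445. -13. 167.] [ 0.75 -0.13 -0.64]
[[-9, 15, 8, -0.054, -0.032, 0.098], [-17, 28, 14, -0.105, -0.057, 0.189], [-25, 41, 19, -0.157, -0.077, 0.282], [-33, 54, 23, -0.211, -0.094, 0.377], [-41, 66, 27, -0.267, -0.106, 0.475]]
[[-2, 12, 6, -0.053, -0.008, 0.101], [-3, 24, 12, -0.106, -0.012, 0.205], [-5, 35, 16, -0.153, -0.013, 0.299], [-7, 45, 19, -0.199, -0.011, 0.394
[... 838 characters left out ...]
-5, -0.072, 0.098, 0.416], [0, 40, -8, -0.088, 0.125, 0.521]]
[[3, 9, -1, -0.016, 0.027, 0.104], [6, 18, -3, -0.03, 0.054, 0.209], [9, 28, -5, -0.044, 0.083, 0.314], [11, 38, -8, -0.057, 0.112, 0.419], [13, 48, -11, -0.069, 0.143, 0.523]]
[[8, 9, -2, -0.01, 0.031, 0.105], [15, 18, -5, -0.02, 0.062, 0.21], [22, 28, -8, -0.027, 0.094, 0.315], [29, 38, -11, -0.034, 0.128, 0.419], [35, 49, -15, -0.039, 0.162, 0.524]]
[[12, 6, -2, -0.003, 0.034, 0.104], [23, 13, -5, -0.005, 0.068, 0.209], [35, 21, -8, -0.005, 0.103, 0.313], [46, 28, -12, -0.003, 0.139, 0.417], [57, 37, -16, 0.001, 0.175, 0.521]]
[[15, 2, -2, 0.006, 0.034, 0.104], [29, 4, -5, 0.014, 0.069, 0.208], [44, 7, -8, 0.024, 0.104, 0.312]]
```

Call:
step_arm(deltas=[[-9, 15, 8, -0.054, -0.032, 0.098], [-17, 28, 14, -0.105, -0.057, 0.189], [-25, 41, 19, -0.157, -0.077, 0.282], [-33, 54, 23, -0.211, -0.094, 0.377], [-41, 66, 27, -0.267, -0.106, 0.475]])

```text
time: 3.35
tool_pos: [440.5, 61.7, 337.6]
tcp_rot: [2.432, -0.185, 2.507]
contact_force: [0.8, 0.5, 0.3]
grip_width: 0.3
```

Call:
step_arm(deltas=[[-2, 12, 6, -0.053, -0.008, 0.101], [-3, 24, 12, -0.106, -0.012, 0.205], [-5, 35, 16, -0.153, -0.013, 0.299], [-7, 45, 19, -0.199, -0.011, 0.394], [-10, 54, 23, -0.245, -0.006, 0.491]])

```text
time: 3.77
tool_pos: [483.7, 99.3, 353.3]
tcp_rot: [2.318, -0.526, 2.129]
contact_force: [-0.5, -0.2, 0.0]
grip_width: 0.4
```

Call:
step_arm(deltas=[[2, 8, 4, -0.044, 0.007, 0.1], [3, 16, 8, -0.087, 0.016, 0.201], [3, 24, 12, -0.128, 0.027, 0.304], [3, 31, 15, -0.169, 0.04, 0.408], [3, 38, 17, -0.208, 0.056, 0.513]])

```text
time: 4.18
tool_pos: [518.9, 115.0, 368.6]
tcp_rot: [2.405, -0.935, 1.695]
contact_force: [0.8, -0.3, 0.3]
grip_width: 0.4
```

Call:
step_arm(deltas=[[2, 6, 3, -0.037, 0.016, 0.107], [3, 11, 6, -0.073, 0.033, 0.215], [3, 17, 8, -0.107, 0.052, 0.325], [3, 22, 10, -0.14, 0.071, 0.435], [2, 27, 12, -0.172, 0.093, 0.547]])

```text
time: 4.6
tool_pos: [547.4, 112.3, 375.9]
tcp_rot: [-3.058, -1.241, 0.604]
contact_force: [0.3, 0.2, -0.3]
grip_width: 0.5
```

```bash
python3 -c "
from h import *
o=bot.get_obs(); print(np.round(o['joint_positions'],2),np.round(o['tool_pos']),np.round(Ro.from_euler('xyz',o['tcp_rot']).as_matrix()[:,2],2))"
```

```text
[-0.42  0.09  2.09  1.54  1.01 -0.5 ] [547. 112. 376.] [ 0.73  0.6  -0.32]
```

Call:
step_arm(deltas=[[0, 5, 1, -0.027, 0.018, 0.099], [0, 9, 2, -0.053, 0.037, 0.198], [0, 14, 3, -0.077, 0.057, 0.298], [-1, 18, 3, -0.101, 0.077, 0.399], [-3, 23, 4, -0.125, 0.098, 0.5]])

```text
time: 5.02
tool_pos: [563.8, 96.4, 371.2]
tcp_rot: [-2.099, -1.023, -0.567]
contact_force: [0.7, -0.7, 0.8]
grip_width: 0.5
```

Call:
step_arm(deltas=[[0, 5, 0, -0.022, 0.021, 0.102], [0, 11, 0, -0.044, 0.042, 0.204], [-1, 17, -1, -0.065, 0.064, 0.307], [-3, 23, -1, -0.085, 0.087, 0.41], [-5, 29, -2, -0.105, 0.11, 0.513]])

```text
time: 5.43
tool_pos: [570.2, 73.0, 354.2]
tcp_rot: [-1.876, -0.589, -1.01]
contact_force: [0.8, -0.9, -0.0]
grip_width: 0.2
```

Call:
step_arm(deltas=[[1, 7, -1, -0.019, 0.024, 0.104], [1, 15, -2, -0.037, 0.048, 0.208], [1, 23, -4, -0.055, 0.073, 0.312], [1, 31, -5, -0.072, 0.098, 0.416], [0, 40, -8, -0.088, 0.125, 0.521]])

```text
time: 5.85
tool_pos: [564.4, 45.7, 324.7]
tcp_rot: [-1.861, -0.124, -1.298]
contact_force: [0.6, -0.9, 0.1]
grip_width: 0.4
```

Call:
step_arm(deltas=[[3, 9, -1, -0.016, 0.027, 0.104], [6, 18, -3, -0.03, 0.054, 0.209], [9, 28, -5, -0.044, 0.083, 0.314], [11, 38, -8, -0.057, 0.112, 0.419], [13, 48, -11, -0.069, 0.143, 0.523]])

```text
time: 6.27
tool_pos: [545.8, 21.5, 283.6]
tcp_rot: [-1.964, 0.325, -1.607]
contact_force: [-0.3, 0.2, 0.6]
grip_width: 0.3
```

Call:
step_arm(deltas=[[8, 9, -2, -0.01, 0.031, 0.105], [15, 18, -5, -0.02, 0.062, 0.21], [22, 28, -8, -0.027, 0.094, 0.315], [29, 38, -11, -0.034, 0.128, 0.419], [35, 49, -15, -0.039, 0.162, 0.524]])

```text
time: 6.68
tool_pos: [512.7, 1.8, 235.2]
tcp_rot: [-2.238, 0.703, -2.07]
contact_force: [-0.9, -1.0, 0.1]
grip_width: 0.1
```

```bash
python3 - <<'E'
from h import *; from k import *
o=bot.get_obs(); print(np.round(o['joint_positions'],2),np.round(o['tool_pos']),np.round(Ro.from_euler('xyz',o['tcp_rot']).as_matrix().T,2))
p0,R0=np.array(o["tool_pos"]),Ro.from_euler('xyz',o["tcp_rot"])
for X,t in [((-235,0,140),48)]:
    p,R=tip(X,np.radians(t)); print(R0.inv().apply(p-p0),(R0.inv()*R).as_rotvec())
E
```

```text
[-0.27  0.17  2.43  2.73  0.56  1.06] [513.   2. 235.] [[-0.37 -0.67 -0.65]
 [-0.3   0.74 -0.6 ]
 [ 0.88 -0.02 -0.47]]
[ 89.36268579  59.68376438 -31.99062626] [0.03163886 0.27874169 0.83214868]
```

Finish the last two calls.

Call:
step_arm(deltas=[[12, 6, -2, -0.003, 0.034, 0.104], [23, 13, -5, -0.005, 0.068, 0.209], [35, 21, -8, -0.005, 0.103, 0.313], [46, 28, -12, -0.003, 0.139, 0.417], [57, 37, -16, 0.001, 0.175, 0.521]])

```text
time: 7.1
tool_pos: [466.7, -8.8, 183.8]
tcp_rot: [-2.787, 0.879, -2.824]
contact_force: [-0.2, -0.1, 0.3]
grip_width: -0.1
```

Call:
step_arm(deltas=[[15, 2, -2, 0.006, 0.034, 0.104], [29, 4, -5, 0.014, 0.069, 0.208], [44, 7, -8, 0.024, 0.104, 0.312], [44, 7, -8, 0.024, 0.104, 0.312]])

```text
time: 7.43
tool_pos: [432.3, -9.9, 152.2]
tcp_rot: [-3.141, 0.827, 2.963]
contact_force: [-0.9, -0.3, -0.5]
grip_width: 0.4
```

```bash
python3 - <<'E'
from h import *; from k import *
o=bot.get_obs(); print(np.round(o['joint_positions'],2),np.round(o['tool_pos']),np.round(Ro.from_euler('xyz',o['tcp_rot']).as_matrix().T,2))
c=bot.capture("wrist"); save(c,"w2.png")
tl={k:proj(c,W(X)).round() for k,X in dict(ledL=(-185,30,89),ledR=(-185,-30,89),ledge=(-165,0,81),railL=(-130,49,30),railR=(-130,-49,30)).items()}; print(tl)
for n in("ledge","gate","sample_box"): print(n,[(np.round(d["rect"]).tolist(),round(d["p"],2)) for d in bot.boxes_of(n,c)[:3]])
p0,R0=np.array(o["tool_pos"]),Ro.from_euler('xyz',o["tcp_rot"])
for X,t in [((-222,0,48),46),((-165,0,55),58)]:
    p,R=tip(X,np.radians(t)); print(R0.inv().apply(p-p0),(R0.inv()*R).as_rotvec(),ik(p,R,o['joint_positions']))
E
```

```text
[-0.22  0.21  2.54  3.07  0.43  1.61] [432. -10. 152.] [[-0.67  0.12 -0.74]
 [ 0.18  0.98 -0.  ]
 [ 0.72 -0.13 -0.68]]
{'ledL': array([363., 213.]), 'ledR': array([273., 213.]), 'ledge': array([318., 215.]), 'railL': array([374., 180.]), 'railR': array([263., 180.])}
ledge [([315.0, 243.0, 102.0, 144.0], 0.61), ([314.0, 171.0, 82.0, 7.0], 0.6)]
gate [([316.0, 252.0, 106.0, 156.0], 0.67)]
sample_box [([140.0, 96.0, 182.0, 157.0], 0.87), ([317.0, 171.0, 78.0, 7.0], 0.85), ([170.0, 251.0, 44.0, 30.0], 0.62)]
[53.2249969  -2.78029183 70.36786085] [0.00268955 0.02463913 0.00307634] (array([-0.22865469,  0.39226967,  2.61137841,  3.08875064,  0.66507154,
        1.58089297]), np.float64(8.81382576920665e-30))
[ 14.70800959  -3.000164   108.01399629] [ 0.00300057 -0.18480009  0.00278224] (array([-0.22563027,  0.56883987,  2.59953165,  3.09997122,  1.03904627,
        1.56948258]), np.float64(1.882969164610491e-30))
```

View pics/w2.png

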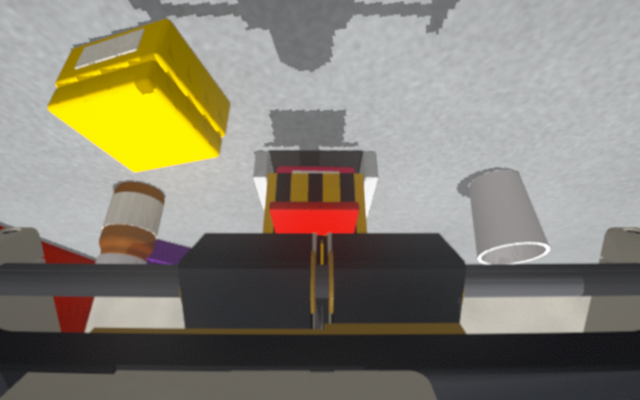

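The wrist view (upside-down, rows growing forward) shows the red ledge at columns 271–358 and row ~210. The prediction was 273–363 and row 213, so the reader fit is good to about 2 mm. The yellow look-alike is at (140,96), cup and jar are clear.

```bash
python3 - <<'E'
from h import *; from k import *
o=bot.get_obs(); p0,R0=np.array(o["tool_pos"]),Ro.from_euler('xyz',o["tcp_rot"])
P=[];K=[((-222,-1,52),47)]
def app(X,t):
    global s
    p,R=tip(X,np.radians(t)); j,c=ik(p,R,s); s=j; P.append((p,R))
    if c>1e-6: print("BAD",X,t,c)
s=o["joint_positions"]
for X,t in [((-232,-1,120),47),((-228,-1,90),47),((-224,-1,65),47),((-222,-1,58),47),((-222,-1,58),47),
  ((-210,-1,58),48.5),((-198,-1,58),50.5),((-187,-1,59),52.5),((-177,-1,60),54),((-172,-1,60),54)]: app(X,t)
for a in np.linspace(.0,1.0,15):
    app((35-200*np.cos(a)-12*np.sin(a),-1,85+200*np.sin(a)-12*np.cos(a)),54+15*a)
print(s); rows(P,p0,R0)
E
```

```text
[-0.22125939  0.19981721  2.33283439  3.07848194  0.59602076  1.60944785]
[[12, -2, 13, 0.001, 0.016, 0.008], [31, -2, 36, 0.001, 0.016, 0.008], [47, -2, 56, 0.001, 0.016, 0.008], [51, -2, 62, 0.001, 0.016, 0.008], [51, -2, 62, 0.001, 0.016, 0.008]]
[[-7, 0, 9, -0.0, -0.026, -0.0], [-15, 0, 18, -0.0, -0.061, -0.0], [-22, 0, 25, -0.0, -0.096, -0.0], [-29, 0, 32, -0.0, -0.122, -0.0], [-32, 0, 36, -0.0, -0.122, -0.0]]
[[-15, 0, -2, -0.0, -0.0, -0.0], [-26, 0, -11, -0.0, -0.019, -0.0], [-38, 0, -19, -0.0, -0.038, -0.0], [-50, 0, -26, -0.0, -0.057, -0.0], [-62, 0, -32, -0.0, -0.075, -0.0]]
[[-13, 0, -4, -0.0, -0.019, -0.0], [-27, 0, -7, -0.0, -0.038, -0.0], [-40, 0, -9, -0.0, -0.056, 0.0], [-54, 0, -10, -0.0, -0.075, 0.0], [-68, 0, -10, -0.0, -0.094, 0.0]]
[[-14, 0, 2, -0.0, -0.018, 0.0], [-27, 0, 5, -0.0, -0.037, 0.0], [-40, 0, 9, -0.0, -0.056, 0.0], [-53, 0, 15, -0.0, -0.075, 0.0], [-66, 0, 21, -0.0, -0.093, 0.0]]
```

Call:
step_arm(deltas=[[12, -2, 13, 0.001, 0.016, 0.008], [31, -2, 36, 0.001, 0.016, 0.008], [47, -2, 56, 0.001, 0.016, 0.008], [51, -2, 62, 0.001, 0.016, 0.008], [51, -2, 62, 0.001, 0.016, 0.008]])

```text
time: 8.05
tool_pos: [446.2, -17.1, 72.1]
tcp_rot: [3.14, 0.814, 2.954]
contact_force: [0.1, -0.0, -0.3]
grip_width: 0.3
```

Call:
step_arm(deltas=[[-7, 0, 9, 0, -0.026, 0], [-15, 0, 18, 0, -0.061, 0], [-22, 0, 25, 0, -0.096, 0], [-29, 0, 32, 0, -0.122, 0], [-32, 0, 36, 0, -0.122, 0]])

```text
time: 8.47
tool_pos: [493.9, -26.1, 73.7]
tcp_rot: [3.14, 0.941, 2.954]
contact_force: [-2.6, 0.5, -1.4]
grip_width: 0.1
```

```bash
python3 - <<'E'
from h import *; from k import *
o=bot.get_obs(); R0=Ro.from_euler('xyz',o["tcp_rot"]); T=np.array(o["tool_pos"])+R0.apply([0,0,25]); print("tip in reader",z_(-q[2]).apply(T-[q[0],q[1],0]),np.round(o["contact_force"],1))
c=bot.capture("side")["color"][90:290,220:450]; d=bot.capture("scene")["color"][130:280,250:420]
a=cv2.resize(c,(690,600),interpolation=cv2.INTER_CUBIC); cv2.imwrite("pics/s2.png",a[:,:,::-1])
E
```

```text
tip in reader [-172.06074596   -2.03439983   59.02877245] [-2.6  0.5 -1.4]
```

View pics/s2.png

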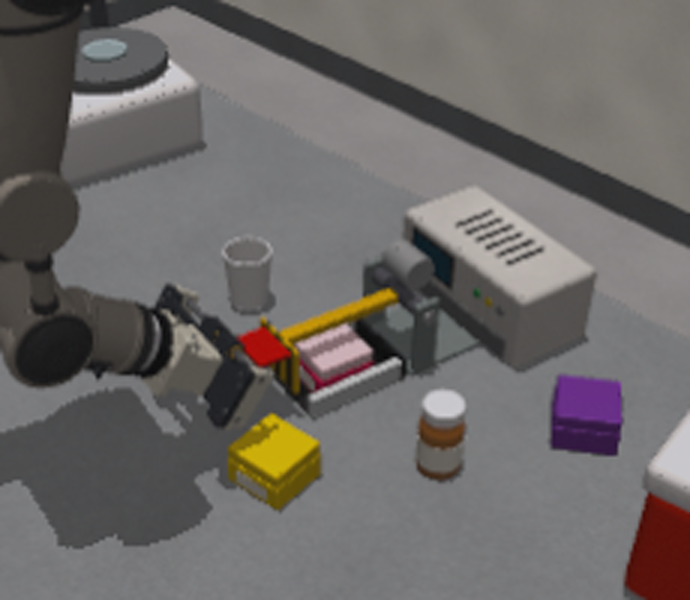

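The fingers are under the red ledge (picture ~(265,350)), and the light contact of about 3 N has begun. The yellow box at (275,460) is clear. Lifting along the arc now.

Call:
step_arm(deltas=[[-15, 0, -2, 0, 0, 0], [-26, 0, -11, 0, -0.019, 0], [-38, 0, -19, 0, -0.038, 0], [-50, 0, -26, 0, -0.057, 0], [-62, 0, -32, 0, -0.075, 0]])

```text
time: 8.98
tool_pos: [503.6, -28.2, 144.0]
tcp_rot: [3.14, 1.017, 2.953]
contact_force: [0.2, 0.4, -0.9]
grip_width: 0.3
```

Call:
step_arm(deltas=[[-13, 0, -4, 0, -0.019, 0], [-27, 0, -7, 0, -0.038, 0], [-40, 0, -9, 0, -0.056, 0], [-54, 0, -10, 0, -0.075, 0], [-68, 0, -10, 0, -0.094, 0]])

```text
time: 9.4
tool_pos: [530.8, -33.5, 207.1]
tcp_rot: [3.139, 1.112, 2.952]
contact_force: [0.2, 0.5, -0.2]
grip_width: 0.4
```

Call:
step_arm(deltas=[[-14, 0, 2, 0, -0.018, 0], [-27, 0, 5, 0, -0.037, 0], [-40, 0, 9, 0, -0.056, 0], [-53, 0, 15, 0, -0.075, 0], [-66, 0, 21, 0, -0.093, 0]])

```text
time: 9.82
tool_pos: [579.1, -42.9, 256.2]
tcp_rot: [3.138, 1.205, 2.95]
contact_force: [0.0, -0.0, -0.3]
grip_width: 0.3
```

```bash
python3 - <<'E'
from h import *; from k import *
o=bot.get_obs(); R0=Ro.from_euler('xyz',o["tcp_rot"]); T=np.array(o["tool_pos"])+R0.apply([0,0,25]); print("tip in reader",z_(-q[2]).apply(T-[q[0],q[1],0]),np.round(o["contact_force"],1))
c=bot.capture("side")["color"][90:290,220:450]
a=cv2.resize(c,(690,600),interpolation=cv2.INTER_CUBIC); cv2.imwrite("pics/s3.png",a[:,:,::-1])
E
```

```text
tip in reader [-82.03062238  -3.08921718 247.28311919] [ 0.  -0.  -0.3]
```

View pics/s3.png

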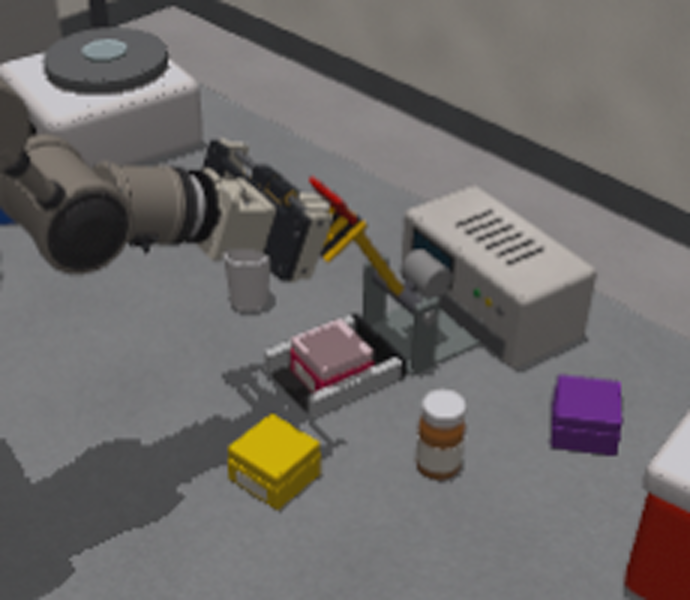

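```bash
python3 - <<'E'
from h import *; from k import *
o=bot.get_obs(); p0,R0=np.array(o["tool_pos"]),Ro.from_euler('xyz',o["tcp_rot"]); s=o["joint_positions"];P=[]
for X,t in [((-100,-2,252),69),((-125,-2,255),67),((-150,-2,252),64),((-170,-2,240),61),((-185,-2,220),58),((-195,-2,195),55),((-200,-2,165),52),((-200,-2,135),50),((-200,-2,110),50),((-200,-2,110),50)]:
    p,R=tip(X,np.radians(t)); s,c=ik(p,R,s); P.append((p,R)); print(X,t,np.round(s,2),c<1e-6)
rows(P,p0,R0)
for X,t in [((-150,-2,22),50),((-110,-2,22),50),((-76,-2,22),50),((-76,-2,22),55)]:
    p,R=tip(X,np.radians(t)); s,c=ik(p,R,s); print(X,t,np.round(s,2),c<1e-6)
E
```

```text
(-100, -2, 252) 69 [-0.23  0.16  2.36  3.07  0.59  1.62] True
(-125, -2, 255) 67 [-0.23  0.09  2.39  3.05  0.51  1.63] True
(-150, -2, 252) 64 [-0.23  0.03  2.41  3.03  0.42  1.65] True
(-170, -2, 240) 61 [-0.24  0.    2.43  3.01  0.36  1.67] True
(-185, -2, 220) 58 [-0.24  0.    2.45  3.    0.33  1.68] True
(-195, -2, 195) 55 [-0.24  0.03  2.48  3.    0.33  1.67] True
(-200, -2, 165) 52 [-0.24  0.08  2.49  3.02  0.34  1.66] True
(-200, -2, 135) 50 [-0.24  0.16  2.51  3.04  0.4   1.63] True
(-200, -2, 110) 50 [-0.24  0.23  2.54  3.06  0.51  1.61] True
(-200, -2, 110) 50 [-0.24  0.23  2.54  3.06  0.51  1.61] True
[[5, 1, -20, -0.004, 0.006, -0.003], [10, 1, -44, -0.004, 0.041, -0.003], [20, 1, -66, -0.004, 0.093, -0.003], [37, 1, -81, -0.004, 0.146, -0.003], [60, 1, -87, -0.004, 0.198, -0.003]]
[[25, 0, 4, 0.0, 0.052, -0.0], [52, 0, 16, 0.0, 0.105, -0.0], [77, 0, 32, 0.0, 0.14, -0.0], [98, 0, 45, 0.0, 0.14, -0.0], [98, 0, 45, 0.0, 0.14, -0.0]]
(-150, -2, 22) 50 [-0.23  0.56  2.49  3.09  0.79  1.58] True
(-110, -2, 22) 50 [-0.22  0.58  2.39  3.1   0.7   1.58] True
(-76, -2, 22) 50 [-0.22  0.6   2.3   3.1   0.63  1.58] True
(-76, -2, 22) 55 [-0.22  0.65  2.35  3.1   0.81  1.58] True
```

Call:
step_arm(deltas=[[5, 1, -20, -0.004, 0.006, -0.003], [10, 1, -44, -0.004, 0.041, -0.003], [20, 1, -66, -0.004, 0.093, -0.003], [37, 1, -81, -0.004, 0.146, -0.003], [60, 1, -87, -0.004, 0.198, -0.003]])

```text
time: 10.28
tool_pos: [476.5, -22.2, 231.8]
tcp_rot: [3.141, 1.006, 2.959]
contact_force: [-0.8, -0.4, -0.4]
grip_width: 0.6
```

Call:
step_arm(deltas=[[25, 0, 4, 0, 0.052, 0], [52, 0, 16, 0, 0.105, 0], [77, 0, 32, 0, 0.14, 0], [98, 0, 45, 0, 0.14, 0], [98, 0, 45, 0, 0.14, 0]])

```text
time: 10.7
tool_pos: [461.3, -19.7, 117.0]
tcp_rot: [3.14, 0.852, 2.957]
contact_force: [-0.9, -0.2, -0.4]
grip_width: 0.5
```

Call:
step_arm(deltas=[[0, 0, 0, 0, 0, 0], [0, 0, 0, 0, 0, 0], [0, 0, 0, 0, 0, 0], [0, 0, 0, 0, 0, 0], [0, 0, 0, 0, 0, 0]])

```text
time: 11.12
tool_pos: [463.6, -19.9, 125.7]
tcp_rot: [3.141, 0.869, 2.958]
contact_force: [-0.2, 0.4, 0.7]
grip_width: 0.6
```

```bash
python3 - <<'E'
from h import *; from k import *
o=bot.get_obs(); print(np.round(o["contact_force"],1))
c=bot.capture("side"); d=bot.capture("scene")
for e,n in((c,"side"),(d,"scene")):
    im=e["color"].copy()
    for xb in(-76,0):
        for y in(-43,43): pass
    print(n,[(np.round(b["rect"]).tolist(),round(b["p"],2)) for b in bot.boxes_of("sample_box",e)[:3]],[ (x,proj(e,W((x,0,26))).round(1)) for x in(-58,-68,-78,-38)])
    print({k:proj(e,W(X)).round() for k,X in dict(stopz30=(0,0,30),mouthR=(-130,-49,30),mouthL=(-130,49,30)).items()})
a=cv2.resize(c["color"][110:260,260:430],(510,450),interpolation=cv2.INTER_CUBIC);b=cv2.resize(d["color"][150:290,290:385],(285,420),interpolation=cv2.INTER_CUBIC)
im=np.zeros((450,795,3),np.uint8);im[:,:510]=a;im[:420,510:]=b;cv2.imwrite("pics/s4.png",im[:,:,::-1])
E
```

```text
[-0.2  0.4  0.7]
side [([330.0, 209.0, 24.0, 28.0], 0.9), ([310.0, 243.0, 32.0, 32.0], 0.62), ([414.0, 229.0, 24.0, 30.0], 0.58)] [(-58, array([333.2, 207.6])), (-68, array([330.9, 208.6])), (-78, array([328.6, 209.5])), (-38, array([337.6, 205.7]))]
{'stopz30': array([346., 201.]), 'mouthR': array([324., 221.]), 'mouthL': array([310., 206.])}
scene [([330.0, 224.0, 27.0, 27.0], 0.93), ([286.0, 195.0, 24.0, 30.0], 0.66), ([275.0, 296.0, 36.0, 36.0], 0.63)] [(-58, array([330.8, 223.9])), (-68, array([329.8, 221.4])), (-78, array([328.7, 219. ])), (-38, array([332.9, 228.9]))]
{'stopz30': array([337., 238.]), 'mouthR': array([310., 210.]), 'mouthL': array([337., 202.])}
```

View pics/s4.png

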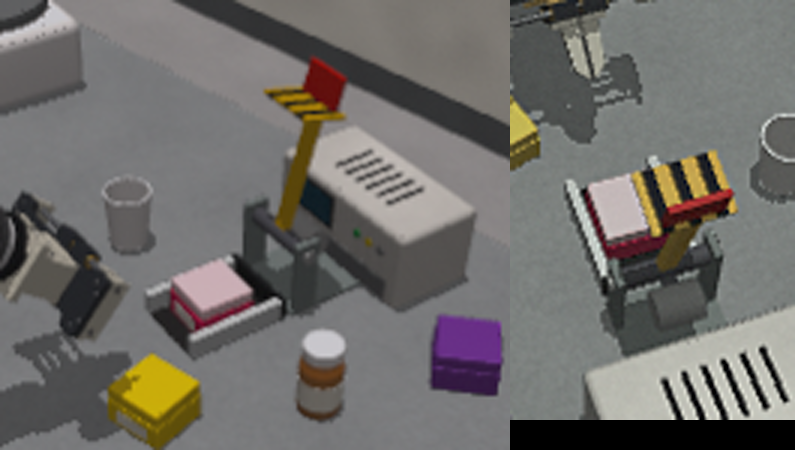

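The guard stands fully raised on its stop (ledge at about (325,85) in the left view). The pink box is still short of the stop, with its centre near reader x −65. Pushing at this lean could bring the gripper body down onto the yellow box, so I turn back to tool-down first.

```bash
python3 - <<'E'
from h import *; from k import *
o=bot.get_obs(); j0=np.array(o["joint_positions"]); print(j0.round(2))
for X,t in [((-150,-2,25),8),((-82,-2,25),8)]:
    p,R=tip(X,np.radians(t)); print(ik(p,R,[-.2,.3,2,0,.7,-1.55]))
p,R=tip((-190,-2,160),np.radians(6)); j1,c=ik(p,R,[-.2,.1,2,0,.9,-1.55]); print(j1,c)
N=400; J=[j0+(j1-j0)*a for a in np.linspace(0,1,N)]; P=[fk(j,m) for j in J]; sel=[]; last=0
for i in range(1,N):
    if i==N-1 or (P[last][1].inv()*P[i+1][1]).magnitude()>.121 or np.linalg.norm(P[last][0]-P[i+1][0])>38 or np.abs((J[i+1]-J[last])*12).max()>2.1: sel.append(P[i]); last=i
print(len(sel))
for a in sel[::4]: T=a[0]+a[1].apply([0,0,25]); print(np.round(z_(-q[2]).apply(T-[q[0],q[1],0])),np.round(a[1].as_matrix()[:,2],2))
R0=Ro.from_euler('xyz',o["tcp_rot"]); rows(sel,P[0][0],R0)
E
```

```text
[-0.23  0.38  2.52  3.08  0.62  1.59]
(array([-0.20906436,  0.50714779,  1.89687806,  0.0063616 ,  0.59799552,
       -1.60154044]), np.float64(5.718755428116949e-30))
(array([-0.20591229,  0.60502698,  1.7017026 ,  0.00490624,  0.6952778 ,
       -1.59692874]), np.float64(1.5059073472814465e-20))
[-0.21070047  0.28469426  1.80459531  0.00352313  0.94762522 -1.60007551] 1.215421055116685e-24
55
[-169.    7.   80.] [ 0.77 -0.11 -0.63]
[-143.   48.  104.] [ 0.82  0.01 -0.58]
[-128.   88.  127.] [ 0.83  0.14 -0.53]
[-122.  126.  145.] [ 0.82  0.27 -0.51]
[-125.  159.  159.] [ 0.78  0.38 -0.49]
[-135.  186.  168.] [ 0.72  0.48 -0.5 ]
[-149.  205.  171.] [ 0.64  0.56 -0.53]
[-166.  213.  169.] [ 0.54  0.6  -0.58]
[-183.  212.  163.] [ 0.45  0.62 -0.65]
[-197.  199.  155.] [ 0.35  0.59 -0.72]
[-208.  174.  146.] [ 0.26  0.52 -0.81]
[-213.  134.  140.] [ 0.19  0.41 -0.89]
[-210.   83.  140.] [ 0.13  0.25 -0.96]
[-198.   25.  151.] [ 0.11  0.07 -0.99]
[[-9, 9, 2, -0.031, -0.02, -0.101], [-19, 18, 4, -0.06, -0.042, -0.202], [-27, 27, 5, -0.088, -0.065, -0.303], [-35, 37, 6, -0.114, -0.09, -0.
[... 1230 characters left out ...]
04], [-13, -1, -7, 0.04, -0.085, -0.306], [-18, -1, -10, 0.056, -0.114, -0.407], [-24, 1, -14, 0.075, -0.147, -0.522]]
[[-7, -2, -3, 0.022, -0.032, -0.114], [-14, -3, -7, 0.046, -0.063, -0.227], [-22, -4, -11, 0.071, -0.095, -0.34], [-30, -4, -16, 0.099, -0.126, -0.452], [-39, -4, -22, 0.129, -0.156, -0.562]]
[[-8, -4, -4, 0.032, -0.029, -0.11], [-18, -8, -9, 0.067, -0.056, -0.219], [-27, -12, -15, 0.103, -0.082, -0.327], [-38, -16, -22, 0.143, -0.107, -0.434], [-48, -20, -29, 0.184, -0.13, -0.54]]
[[-9, -9, -5, 0.043, -0.02, -0.105], [-18, -19, -11, 0.088, -0.038, -0.209], [-27, -28, -18, 0.135, -0.053, -0.312], [-37, -37, -25, 0.184, -0.066, -0.413], [-45, -44, -32, 0.223, -0.074, -0.488]]
```

```bash
python3 - <<'E'
from h import *; from k import *
o=bot.get_obs(); j0=np.array(o["joint_positions"])
p,R=tip((-190,-2,160),np.radians(6)); j1,c=ik(p,R,[-.2,.1,2,0,.9,-1.55])
N=600; J=[j0+(j1-j0)*a-np.array([0,.3,0,0,0,0])*np.sin(np.pi*a) for a in np.linspace(0,1,N)]; P=[fk(j,m) for j in J]; sel=[]; last=0
for i in range(1,N):
    if i==N-1 or (P[last][1].inv()*P[i+1][1]).magnitude()>.123 or np.linalg.norm(P[last][0]-P[i+1][0])>38 or np.abs((J[i+1]-J[last])*12).max()>2.15: sel.append(P[i]); last=i
print(len(sel))
for a in sel[::4]: T=a[0]+a[1].apply([0,0,25]); print(np.round(z_(-q[2]).apply(T-[q[0],q[1],0])),np.round(a[1].as_matrix()[:,2],2))
R0=Ro.from_euler('xyz',o["tcp_rot"]); rows(sel,P[0][0],R0)
E
```

```text
52
[-167.    8.   89.] [ 0.78 -0.11 -0.62]
[-138.   50.  153.] [ 0.86  0.01 -0.51]
[-126.   92.  213.] [ 0.9   0.14 -0.41]
[-128.  131.  263.] [ 0.9   0.27 -0.34]
[-140.  166.  300.] [ 0.87  0.38 -0.32]
[-158.  192.  322.] [ 0.81  0.48 -0.33]
[-176.  209.  327.] [ 0.75  0.54 -0.39]
[-193.  215.  319.] [ 0.67  0.58 -0.47]
[-206.  207.  298.] [ 0.58  0.57 -0.59]
[-213.  185.  268.] [ 0.48  0.52 -0.71]
[-215.  150.  235.] [ 0.38  0.42 -0.83]
[-211.  103.  202.] [ 0.27  0.29 -0.92]
[-201.   43.  174.] [ 0.17  0.11 -0.98]
[[-17, 9, -2, -0.031, -0.038, -0.106], [-34, 19, -6, -0.058, -0.078, -0.213], [-51, 29, -10, -0.082, -0.119, -0.321], [-66, 38, -15, -0.102, -0.162, -0.43], [-81, 48, -21, -0.12, -0.205, -0.539]]
[[-18, 1, -2, -0.014, -0.041, -0.11], [-36, 3, -5, -0.025, -0.082, -0.222], [-53, 5, -9, -0.033, -0.122, -0.333], [-69, 8, -13, -0.039, -0.162, -0.446], [-84, 11, -17, -0.042, -0.201, -0.558]]
[[-15, -5, -2, -0.002, -0.037, -0.114], [-29, -9, -4, -0.003, -0.072, -0.228], [-43, -12, -7, -0.002, -0.107, -0.343], [-56, -15, -10, 0.0, -0.14, -0.457], [-68, -17, -13, 0.003, -0.172, -
[... 698 characters left out ...]
, 0.059, -0.142, -0.454], [-33, 5, -2, 0.08, -0.178, -0.565]]
[[-9, -1, 0, 0.025, -0.035, -0.109], [-18, -1, 1, 0.052, -0.068, -0.218], [-28, -2, 1, 0.081, -0.101, -0.326], [-39, -1, 1, 0.114, -0.133, -0.432], [-51, -1, 0, 0.151, -0.163, -0.537]]
[[-11, -4, 2, 0.038, -0.027, -0.105], [-22, -9, 3, 0.078, -0.052, -0.209], [-34, -14, 4, 0.121, -0.073, -0.313], [-47, -18, 5, 0.167, -0.093, -0.415], [-60, -22, 5, 0.215, -0.109, -0.517]]
[[-11, -10, 3, 0.051, -0.013, -0.111], [-23, -21, 6, 0.105, -0.022, -0.221], [-35, -31, 8, 0.159, -0.027, -0.33], [-47, -42, 9, 0.215, -0.028, -0.439], [-61, -51, 10, 0.272, -0.026, -0.547]]
[[-6, -15, 4, 0.054, 0.007, -0.109], [-11, -25, 7, 0.091, 0.014, -0.184]]
```

```bash
python3 - <<'E'
from h import *; from k import *
o=bot.get_obs(); print(o["time"],o["joint_positions"].round(3),o["tool_pos"],o["contact_force"].round(1),fk(o["joint_positions"],m)[0])
E
```

```text
11.3167 [-0.233  0.375  2.522  3.077  0.622  1.592] [463.24707664 -19.81187089 124.53759067] [-0.8  0.4 -0.3] [490.44628781 -25.85966175  89.92860966]
```

```bash
python3 - <<'E'
import re
s=open("k.py").read()
s=s.replace("A,B,h,L,o,r0=m","A,B,h,L,o,r0,e=m").replace("apply([0,0,B])","apply([e,0,B])"); open("k.py","w").write(s)
E
python3 - <<'E'
from h import *; from k import *
import k
o=bot.get_obs()
D=[([1.054987,.34272,1.525015,0,1.275397,-.145987],[189.55,489.19,251.05]),([-.217,.09,1.855,-.002,1.194,-1.604],[390.1,-8.4,252]),
([-.561,.046,1.765,.449,1.525,-2.017],[388.5,-4,333.7]),([-.42,.09,2.09,1.54,1.01,-.5],[547.4,112.3,375.9]),([-.27,.17,2.43,2.73,.56,1.06],[512.7,1.8,235.2]),
([-.22,.21,2.54,3.07,.43,1.61],[432.3,-9.9,152.2]),(o["joint_positions"],o["tool_pos"])]
f=lambda m:np.concatenate([fk(d[0],m)[0]-d[1] for d in D])
r=least_squares(f,[500,380,175,290,76,0,0],x_scale=100); print(r.x.round(1),np.round(r.fun,1)); np.save("m.npy",r.x); m=k.m=r.x
j0=np.array(o["joint_positions"])
p,R=tip((-190,-2,160),np.radians(6)); j1,c=ik(p,R,[-.2,.1,2,0,.9,-1.55]); print(j1.round(2),c)
N=600; J=[j0+(j1-j0)*a-np.array([0,.2,0,0,0,0])*np.sin(np.pi*a) for a in np.linspace(0,1,N)]; P=[fk(j,m) for j in J]; sel=[]; last=0
for i in range(1,N):
    if i==N-1 or (P[last][1].inv()*P[i+1][1]).magnitude()>.123 or np.linalg.norm(P[last][0]-P[i+1][0])>38 or np.abs((J[i+1]-J[last])*12).max()>2.15: sel.append(P[i]); last=i
print(len(sel))
for a in sel[::5]: T=a[0]+a[1].apply([0,0,25]); print(np.round(z_(-q[2]).apply(T-[q[0],q[1],0])),np.round(a[1].as_matrix()[:,2],2))
R0=Ro.from_euler('xyz',o["tcp_rot"]); rows(sel,P[0][0],R0)
E
```

```text
[503.7 378.2 225.9 294.1  76.2   1.8  46.6] [-0.1 -0.4 -0.1  0.1 -0.1 -0.2  0.5  0.2 -0.2  0.1 -0.7  1.2 -0.4  0.4
 -0.7 -0.9  0.5 -1.5  1.1 -0.4  1.3]
[-0.21  0.3   1.79  0.    0.94 -1.6 ] 2.875183382513971e-23
52
[-193.    9.  121.] [ 0.77 -0.11 -0.62]
[-157.   62.  178.] [ 0.86  0.05 -0.51]
[-143.  114.  230.] [ 0.88  0.21 -0.42]
[-146.  160.  267.] [ 0.85  0.36 -0.38]
[-160.  195.  286.] [ 0.78  0.48 -0.4 ]
[-178.  214.  287.] [ 0.68  0.56 -0.46]
[-196.  215.  270.] [ 0.57  0.59 -0.57]
[-210.  194.  241.] [ 0.44  0.54 -0.71]
[-215.  152.  207.] [ 0.32  0.43 -0.84]
[-211.   91.  178.] [ 0.21  0.26 -0.94]
[-195.   14.  161.] [ 0.12  0.03 -0.99]
[[-14, 10, 0, -0.031, -0.032, -0.106], [-28, 19, 0, -0.059, -0.066, -0.213], [-42, 29, -1, -0.085, -0.102, -0.32], [-54, 39, -3, -0.108, -0.139, -0.428], [-67, 49, -6, -0.128, -0.177, -0.536]]
[[-15, 3, 1, -0.017, -0.037, -0.109], [-30, 6, 1, -0.032, -0.073, -0.219], [-44, 9, 0, -0.044, -0.11, -0.329], [-57, 13, -1, -0.054, -0.147, -0.44], [-70, 17, -3, -0.062, -0.184, -0.551]]
[[-13, -3, 0, -0.006, -0.034, -0.112], [-25, -5, 0, -0.011, -0.0
[... 801 characters left out ...]
4, -2, 0.055, -0.138, -0.46], [-30, 7, -3, 0.074, -0.173, -0.572]]
[[-8, -1, 0, 0.022, -0.034, -0.112], [-17, -2, -1, 0.046, -0.067, -0.223], [-26, -1, -1, 0.073, -0.1, -0.333], [-36, -1, -2, 0.102, -0.132, -0.441], [-46, 1, -4, 0.134, -0.163, -0.549]]
[[-10, -4, 0, 0.034, -0.028, -0.108], [-21, -8, 0, 0.071, -0.054, -0.214], [-33, -12, -1, 0.11, -0.078, -0.32], [-45, -15, -2, 0.151, -0.1, -0.425], [-57, -18, -3, 0.195, -0.121, -0.529]]
[[-10, -9, 0, 0.044, -0.016, -0.104], [-21, -18, 0, 0.09, -0.03, -0.208], [-32, -26, 0, 0.137, -0.04, -0.31], [-45, -35, -1, 0.19, -0.049, -0.421], [-58, -44, -3, 0.244, -0.054, -0.53]]
[[-7, -14, 1, 0.054, -0.001, -0.11], [-15, -28, 1, 0.104, 0.002, -0.211]]
```

The kinematic model now fits to about 1 mm. Running the return path.

Call:
step_arm(deltas=[[-14, 10, 0, -0.031, -0.032, -0.106], [-28, 19, 0, -0.059, -0.066, -0.213], [-42, 29, -1, -0.085, -0.102, -0.32], [-54, 39, -3, -0.108, -0.139, -0.428], [-67, 49, -6, -0.128, -0.177, -0.536]])

```text
time: 11.73
tool_pos: [510.4, 21.7, 179.1]
tcp_rot: [-2.56, 0.883, -2.419]
contact_force: [-0.4, -0.7, 0.7]
grip_width: 0.6
```

Call:
step_arm(deltas=[[-15, 3, 1, -0.017, -0.037, -0.109], [-30, 6, 1, -0.032, -0.073, -0.219], [-44, 9, 0, -0.044, -0.11, -0.329], [-57, 13, -1, -0.054, -0.147, -0.44], [-70, 17, -3, -0.062, -0.184, -0.551]])

```text
time: 12.15
tool_pos: [537.4, 66.2, 229.0]
tcp_rot: [-2.13, 0.603, -1.713]
contact_force: [0.6, -0.7, -0.1]
grip_width: 0.3
```

Call:
step_arm(deltas=[[-13, -3, 0, -0.006, -0.034, -0.112], [-25, -5, 0, -0.011, -0.068, -0.224], [-37, -7, 0, -0.014, -0.101, -0.336], [-48, -8, -1, -0.016, -0.134, -0.449], [-58, -8, -2, -0.016, -0.166, -0.562]])

```text
time: 12.57
tool_pos: [546.1, 108.5, 268.7]
tcp_rot: [-1.974, 0.174, -1.275]
contact_force: [0.4, -0.3, -0.1]
grip_width: 0.9
```

Call:
step_arm(deltas=[[-8, -6, 1, 0, -0.031, -0.113], [-17, -10, 1, 0, -0.061, -0.226], [-24, -14, 1, 0.001, -0.09, -0.339], [-32, -16, 1, 0.003, -0.119, -0.452], [-39, -18, 0, 0.005, -0.148, -0.564]])

```text
time: 12.98
tool_pos: [542.5, 144.4, 291.4]
tcp_rot: [-1.99, -0.289, -0.917]
contact_force: [0.4, -0.4, 0.4]
grip_width: 0.2
```

Call:
step_arm(deltas=[[-4, -5, 0, 0.002, -0.028, -0.113], [-9, -8, 0, 0.004, -0.056, -0.225], [-14, -11, 0, 0.007, -0.084, -0.337], [-18, -13, 0, 0.01, -0.113, -0.448], [-22, -14, 0, 0.014, -0.142, -0.559]])

```text
time: 13.4
tool_pos: [532.0, 167.4, 297.5]
tcp_rot: [-2.202, -0.709, -0.46]
contact_force: [0.3, -0.3, 0.1]
grip_width: 0.3
```

Call:
step_arm(deltas=[[-4, -2, 0, 0.004, -0.028, -0.11], [-8, -3, 0, 0.009, -0.058, -0.22], [-11, -4, 0, 0.016, -0.088, -0.329], [-16, -3, -1, 0.023, -0.121, -0.447], [-20, -2, -1, 0.032, -0.155, -0.564]])

```text
time: 13.82
tool_pos: [517.1, 175.0, 285.9]
tcp_rot: [-2.785, -0.942, 0.352]
contact_force: [-0.4, -0.5, 1.0]
grip_width: 0.5
```

Call:
step_arm(deltas=[[-5, 0, 0, 0.011, -0.034, -0.116], [-11, 0, -1, 0.024, -0.068, -0.232], [-17, 1, -1, 0.038, -0.102, -0.346], [-23, 4, -2, 0.055, -0.138, -0.46], [-30, 7, -3, 0.074, -0.173, -0.572]])

```text
time: 14.23
tool_pos: [503.0, 161.6, 261.9]
tcp_rot: [2.867, -0.778, 1.257]
contact_force: [-0.2, 0.6, 0.2]
grip_width: 0.8
```

Call:
step_arm(deltas=[[-8, -1, 0, 0.022, -0.034, -0.112], [-17, -2, -1, 0.046, -0.067, -0.223], [-26, -1, -1, 0.073, -0.1, -0.333], [-36, -1, -2, 0.102, -0.132, -0.441], [-46, 1, -4, 0.134, -0.163, -0.549]])

```text
time: 14.65
tool_pos: [491.4, 127.9, 232.1]
tcp_rot: [2.686, -0.42, 1.806]
contact_force: [-0.3, 0.4, -0.6]
grip_width: 0.2
```

Call:
step_arm(deltas=[[-10, -4, 0, 0.034, -0.028, -0.108], [-21, -8, 0, 0.071, -0.054, -0.214], [-33, -12, -1, 0.11, -0.078, -0.32], [-45, -15, -2, 0.151, -0.1, -0.425], [-57, -18, -3, 0.195, -0.121, -0.529]])

```text
time: 15.07
tool_pos: [486.1, 75.0, 204.1]
tcp_rot: [2.769, -0.092, 2.253]
contact_force: [-0.0, 0.5, 0.5]
grip_width: 0.5
```

Call:
step_arm(deltas=[[-10, -9, 0, 0.044, -0.016, -0.104], [-21, -18, 0, 0.09, -0.03, -0.208], [-32, -26, 0, 0.137, -0.04, -0.31], [-45, -35, -1, 0.19, -0.049, -0.421], [-58, -44, -3, 0.244, -0.054, -0.53]])

```text
time: 15.48
tool_pos: [488.8, 4.6, 185.5]
tcp_rot: [3.02, 0.093, 2.752]
contact_force: [-0.2, 0.1, 0.2]
grip_width: 0.4
```

Call:
step_arm(deltas=[[-7, -14, 1, 0.054, -0.001, -0.11], [-15, -28, 1, 0.104, 0.002, -0.211], [-15, -28, 1, 0.104, 0.002, -0.211]])

```text
time: 15.73
tool_pos: [493.0, -27.2, 182.5]
tcp_rot: [-3.139, 0.103, 2.962]
contact_force: [0.6, 0.0, -0.1]
grip_width: 0.4
```

```bash
cat >> k.py <<'E'
def here(o): R0=Ro.from_euler('xyz',o["tcp_rot"]); return z_(-q[2]).apply(np.array(o["tool_pos"])+R0.apply([0,0,25])-[q[0],q[1],0]).round(1)
E
python3 - <<'E'
from h import *; from k import *
o=bot.get_obs(); p0,R0=np.array(o["tool_pos"]),Ro.from_euler('xyz',o["tcp_rot"]); print(o["time"],here(o),o["joint_positions"].round(2),o["contact_force"].round(1))
P=[tip(X,np.radians(6)) for X in[(-172,-2,135),(-155,-2,105),(-147,-2,75),(-143,-2,45),(-142,-2,26),(-132,-2,25),(-124,-2,25),(-120,-2,25),(-116,-2,25)]]
rows(P,p0,R0)
E
```

```text
15.7333 [-190.4   -3.3  157.6] [-0.21  0.31  1.79  0.    0.94 -1.6 ] [ 0.6  0.  -0.1]
[[-16, 1, 24, -0.003, -0.001, 0.004], [-30, 1, 56, -0.003, -0.001, 0.004], [-35, 1, 87, -0.003, -0.001, 0.004], [-35, 1, 117, -0.003, -0.001, 0.004], [-35, 1, 136, -0.003, -0.001, 0.004]]
[[-9, 0, 2, 0.0, -0.0, -0.0], [-17, 0, 3, 0.0, -0.0, -0.0], [-21, 0, 3, 0.0, -0.0, -0.0], [-25, 0, 4, 0.0, -0.0, -0.0]]
```

Call:
step_arm(deltas=[[-16, 1, 24, -0.003, 0, 0.004], [-30, 1, 56, -0.003, 0, 0.004], [-35, 1, 87, -0.003, 0, 0.004], [-35, 1, 117, -0.003, 0, 0.004], [-35, 1, 136, -0.003, 0, 0.004]])

```text
time: 16.15
tool_pos: [539.6, -33.4, 48.1]
tcp_rot: [3.137, 0.1, 2.95]
contact_force: [-0.8, 0.6, 0.6]
grip_width: 0.2
```

Call:
step_arm(deltas=[[-6, 0, 1, 0, 0, 0], [-12, 0, 2, 0, 0, 0], [-17, 0, 2, 0, 0, 0], [-17, 0, 2, 0, 0, 0]])

```text
time: 16.48
tool_pos: [560.0, -37.7, 52.7]
tcp_rot: [3.138, 0.108, 2.954]
contact_force: [-0.2, -0.0, 0.6]
grip_width: 0.5
```

```bash
python3 - <<'E'
from h import *; from k import *
o=bot.get_obs(); print(o["time"],here(o),o["contact_force"].round(1))
c=bot.capture("side"); d=bot.capture("scene")
a=cv2.resize(c["color"][110:260,260:430],(510,450),interpolation=cv2.INTER_CUBIC);b=cv2.resize(d["color"][150:290,290:385],(285,420),interpolation=cv2.INTER_CUBIC)
im=np.zeros((450,795,3),np.uint8);im[:,:510]=a;im[:420,510:]=b;cv2.imwrite("pics/s5.png",im[:,:,::-1])
E
```

```text
16.4833 [-122.5   -1.3   27.9] [-0.2 -0.   0.6]
```

View pics/s5.png

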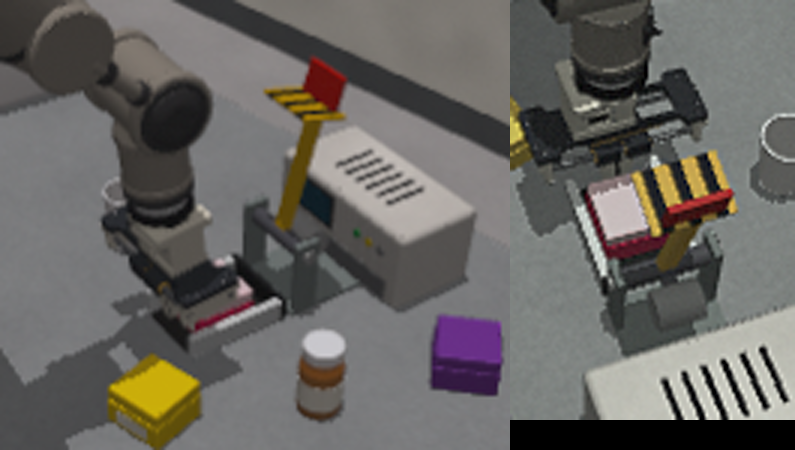

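The fingers are low in the bay mouth behind the box, the guard is up, and nothing is touched. I push at about 40 mm/s, then slower.

Call:
step_arm(deltas=[[-3, 0, 0.3, 0, 0, 0], [-6, 0, 0.6, 0, 0, 0], [-9, 0, 0.9, 0, 0, 0], [-12, 0, 1.2, 0, 0, 0], [-15, 0, 1.5, 0, 0, 0]])

```text
time: 17.0
tool_pos: [572.5, -40.1, 50.7]
tcp_rot: [3.138, 0.103, 2.955]
contact_force: [-1.2, 0.7, 1.1]
grip_width: 0.6
```

Call:
step_arm(deltas=[[-2, 0, 0.2, 0, 0, 0], [-4, 0, 0.4, 0, 0, 0], [-6, 0, 0.6, 0, 0, 0], [-8, 0, 0.8, 0, 0, 0], [-10, 0, 1, 0, 0, 0]])

```text
time: 17.42
tool_pos: [582.4, -42.0, 50.6]
tcp_rot: [3.138, 0.103, 2.955]
contact_force: [-0.9, -0.1, 1.0]
grip_width: 0.6
```

Call:
step_arm(deltas=[[-1, 0, 0.1, 0, 0, 0], [-2, 0, 0.2, 0, 0, 0], [-3, 0, 0.3, 0, 0, 0], [-4, 0, 0.4, 0, 0, 0], [-5, 0, 0.5, 0, 0, 0]])

```text
time: 17.83
tool_pos: [587.2, -42.9, 50.7]
tcp_rot: [3.138, 0.103, 2.955]
contact_force: [-1.5, 1.0, 0.3]
grip_width: 0.5
```

```bash
python3 - <<'E'
from h import *; from k import *
o=bot.get_obs(); print(o["time"],here(o),o["contact_force"].round(1),o["joint_positions"].round(2))
E
```

```text
17.8333 [-94.8  -1.4  25.8] [-1.5  1.   0.3] [-0.21  0.64  1.66  0.01  0.74 -1.59]
```

Call:
step_arm(deltas=[[-1, 0, 0.1, 0, 0, 0], [-2, 0, 0.2, 0, 0, 0], [-3, 0, 0.3, 0, 0, 0], [-4, 0, 0.4, 0, 0, 0], [-5, 0, 0.5, 0, 0, 0]])

```text
time: 18.25
tool_pos: [590.2, -43.5, 50.4]
tcp_rot: [3.139, 0.098, 2.955]
contact_force: [-11.2, 1.2, 6.5]
grip_width: 0.2
```

Call:
step_arm(deltas=[[-1, 0, 0.1, 0, 0, 0], [-2, 0, 0.2, 0, 0, 0], [-3, 0, 0.3, 0, 0, 0]])

```text
time: 18.5
tool_pos: [590.6, -43.7, 50.0]
tcp_rot: [3.139, 0.093, 2.955]
contact_force: [-19.0, 1.6, 13.9]
grip_width: 0.3
```

```bash
python3 - <<'E'
from h import *; from k import *
o=bot.get_obs(); print(o["time"],here(o),o["contact_force"].round(1))
c=bot.capture("side"); d=bot.capture("scene")
a=cv2.resize(c["color"][160:235,285:370],(510,450),interpolation=cv2.INTER_CUBIC);b=cv2.resize(d["color"][190:260,305:352],(282,420),interpolation=cv2.INTER_CUBIC)
im=np.zeros((450,795,3),np.uint8);im[:,:510]=a;im[:420,510:792]=b;cv2.imwrite("pics/s6.png",im[:,:,::-1])
E
```

```text
18.5 [-91.7  -1.6  25.1] [-19.    1.6  13.9]
```

View pics/s6.png

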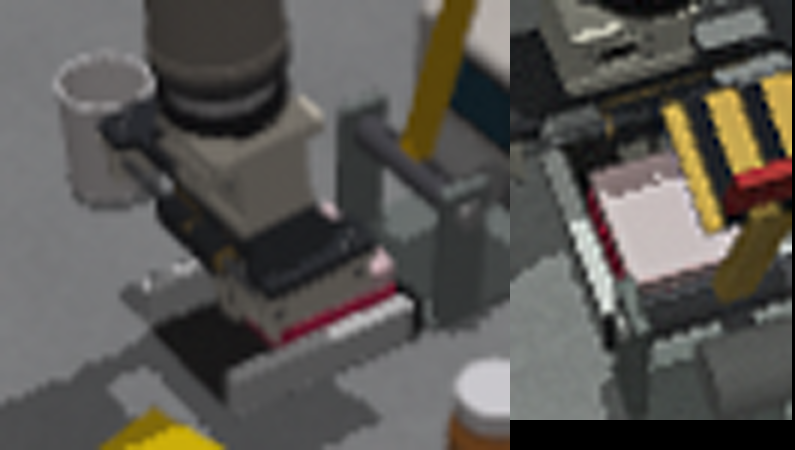

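The force rose sharply (to 19 N) at tip x −92, so something solid was met. I back off, then check that it's the stop.

Call:
step_arm(deltas=[[5, 0, -0.5, 0, 0, 0], [15, 0, -1.5, 0, 0, 0], [30, 0, -3, 0, 0, 0], [50, 0, -5, 0, 0, 0], [60, 0, -20, 0, 0, 0]])

```text
time: 19.02
tool_pos: [531.7, -32.4, 62.6]
tcp_rot: [3.138, 0.099, 2.955]
contact_force: [-0.1, 0.6, -0.9]
grip_width: 0.6
```

Call:
step_arm(deltas=[[10, 0, -35, 0, 0, 0], [25, 0, -70, 0, 0, 0], [45, 0, -105, 0, 0, 0], [60, 0, -130, 0, 0, 0], [60, 0, -130, 0, 0, 0]])

```text
time: 19.43
tool_pos: [462.5, -19.6, 192.3]
tcp_rot: [3.139, 0.111, 2.955]
contact_force: [1.3, 0.4, 0.9]
grip_width: 0.3
```

```bash
python3 - <<'E'
from h import *; from k import *
o=bot.get_obs(); print(o["time"],here(o),o["contact_force"].round(1))
c=bot.capture("side"); d=bot.capture("scene")
for e in(c,d): print([(np.round(b["rect"],1),round(b["p"],2)) for b in bot.boxes_of("sample_box",e)[:3]], proj(e,W((-38,0,26))).round(1),proj(e,W((-44,0,26))).round(1),"front top edge/stop top", [proj(e,W(X)).round(1).tolist() for X in((0,-38,52),(0,38,52),(-76,-38,52),(-76,38,52),(0,-43,30))])
np.savez("last.npz",c=c["color"],d=d["color"])
a=cv2.resize(c["color"][160:235,285:370],(510,450),interpolation=cv2.INTER_CUBIC);b=cv2.resize(d["color"][190:260,305:352],(282,420),interpolation=cv2.INTER_CUBIC)
im=np.zeros((450,795,3),np.uint8);im[:,:510]=a;im[:420,510:792]=b;cv2.imwrite("pics/s7.png",im[:,:,::-1])
E
```

```text
19.4333 [-221.5   -1.2  167.5] [1.3 0.4 0.9]
[(array([415.2, 226.8,  20.4,  27. ]), 0.97), (array([336.6, 203.4,  25.4,  24. ]), 0.82), (array([434.3, 339.3,  51.8,  50.2]), 0.71)] [337.6 205.7] [336.3 206.3] front top edge/stop top [[352.3, 202.2], [340.3, 191.5], [335.1, 209.6], [323.4, 198.4], [352.8, 207.5]]
[(array([329.4, 228.8,  23.3,  20.4]), 0.86), (array([274.9, 298.4,  37.6,  33.2]), 0.6), (array([285.9, 197.2,  26.5,  29.5]), 0.59)] [332.9 228.9] [332.3 227.4] front top edge/stop top [[326.0, 238.1], [348.5, 231.2], [318.1, 218.5], [340.0, 212.1], [324.4, 241.9]]
```

View pics/s7.png

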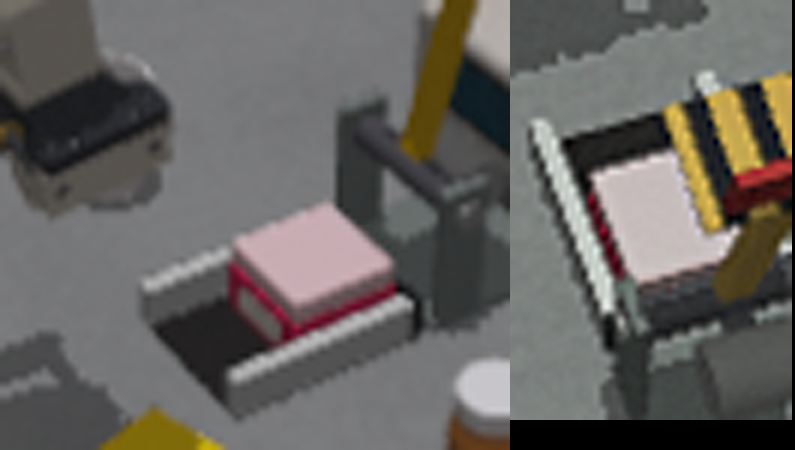

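The lid corners sit where a home box should show. In the side view they are at about (334.5,211.7) and (350.5,205), and the prediction minus the known image bias agrees within ~1 px. In the scene view they are at (318.3,219.7) against a predicted (318.1,218.5). The guard bar still stands raised and the gripper is clear.

Call:
step_arm(deltas=[[0, 0, 0, 0, 0, 0], [0, 0, 0, 0, 0, 0], [0, 0, 0, 0, 0, 0]])

```text
time: 19.88
tool_pos: [462.5, -19.8, 186.6]
tcp_rot: [3.138, 0.101, 2.954]
contact_force: [0.3, -0.0, -0.0]
grip_width: 0.4
```

```bash
python3 -c "
from h import *
o=bot.get_obs(); print(o['time'],o['contact_force'].round(1),abs(o['dq']).max().round(3)); print(bot.close_job())"
```

```text
19.8833 [ 0.3 -0.  -0. ] 0.008
the job is handed in; nothing more can be done
None
```

The guard arm is raised and staying up by itself, and the pink box is pushed home against the back stop. I handed the job in at 19.9 s.

- **Guard:** I lifted it at the red ledge with closed, forward-tilted fingers (about 3 N at first contact) until it swung on alone. A later picture showed it fully raised on its stop, and its bar was still up in the last one.
- **Box:** I turned the tool to point down and pushed the box slowly between the rails, reading about 1–2 N on the way. The force then rose sharply at the end of the travel.
- **Last checks:** After backing off, the visible lid corners matched the fully home position to about 1 px, roughly 2–3 mm, once I allowed for a known 2–3 px offset in the side view. The arm was still, with about 0 N on it and the gripper clear.

Some readings were off or uncertain:
- **Stop position:** The push ended about 6 mm earlier than I expected from the 19 mm pad width. The fingers seem to be thicker than the pads. The early contact at the ledge points the same way.
- **Final force:** My last push steps reached 19 N forward and 14 N upward, more than needed; I put the upward part down to friction against the box.
- **Not seen directly:** The cameras could not show the joint between box and stop, so flush contact rests on the force rise and the corner positions.
- **Arm model:** My first model of the arm was about 27 mm off in the tilted pose. I refitted it before going on; the moves themselves were not affected.

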